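# Load a moisture analyser and ease its heavy hood shut

## Task

Load the moisture analyser: pick up the aluminium dish that holds the wooden sample and set it lightly, flat, inside the ring of the analyser's weighing support under the open hood. Then ease the heavy hood down slowly by pushing on the blue pad, so that it does not slam, and once it is shut press down on it with about 16 N (at least 12, never over 22) for a full second to seat its seal; then let go, leaving the hood fully shut. Leave the empty dish and everything else on the bench alone.

Things in the scene. Friction and masses are not known exactly. Their poses are not given: they have to be found in the camera images.
- analyser: Moisture analyser, fixed to the bench: grey and white base 330 x 220 mm, its flat deck 78 mm above the bench, blue sloping panel at the front. Origin on the bench under the centre of the weighing support; its x axis points to the back of the machine (to the hinge), y to its left, z up. Its position and yaw vary.
- pan_seat (a point): Centre of the top of the unloaded weighing pan, 83 mm above the bench. The pan (86 mm diameter) is sprung: 2.5 N per mm, up to 3 mm. A fixed steel ring stands around it: inner diameter 89 mm, 5.5 mm thick, its rim 5 mm above this point. The seated dish lies flat on the pan inside the ring, origin within about 1 mm of this height (2.5 mm sideways play).
- hood (a joint): Hinge angle of the hood, rad: 0 fully shut (hard stop), 1.3 to 1.5 at the start, 1.6 upper stop. A stiff hinge (friction 1.2 N m, lift-assist spring 0.55 N m): the hood (1 to 1.4 kg) stays where it is left. Pushing square to it at the pad takes about 11 N at the start, ever less as it comes down and its weight helps, 0.5 to 3 N near shut; pushed fast, it runs on and slams.
- hood_hinge (a point): On the hinge line, mid-width, 115 mm behind the weighing pan's centre, 80 mm above the bench. Turns with the hood: x away from the pad along the hood, y along the hinge line, z out of the hood's top face (up when shut). The hood is a shell 215 mm long, 210 wide, 62 deep, with room for dish and sample; open, its hollow underside faces the front (the robot), its top and pad the back.
- hood_pad (a point): Point on the hood's light grey top face at the foot of the blue push pad, under its centre, near the free edge: x -193, y 0, z +62 mm in the hinge frame. The pad is 34 mm (along the hood) by 90 mm, on a stiff height adjuster: its flat outer face stands 2 to 14 mm above this point. That height is not measured and differs each time (feel for it), but does not yield to the push.
- dish: Loose aluminium dish, 84 mm diameter, rim 8 mm high, floor 3 mm, with an upright block of pale wood (the sample) fixed in its middle: 44 mm along x, 22 mm along y, top 41 mm above the underside. Origin at the centre of the underside. About 90 g. Pick it up by the sample, across the 22 mm. Starts flat on the bench on either side of the analyser.
- spare_dish: Empty dish of the same kind without any sample, loose, on the other side of the analyser: leave alone. Origin at the centre of the underside.
- steel_cup: Steel cup, 84 mm diameter, 75 mm high, loose, behind the analyser's left. Origin at the centre of the underside. Leave alone.
- beaker: Glass beaker, 66 mm diameter, 85 mm high, loose, behind the analyser's right. Origin at the centre of the underside. Leave alone.
- flask: Amber conical flask, 84 mm diameter, 140 mm high, loose, far right. Origin at the centre of the underside. Leave alone.
- jar: Amber jar, 64 mm diameter, 100 mm high, loose, far left. Origin at the centre of the underside. Leave alone.
- brush: Brush 180 mm long lying near the front right of the bench, loose. Origin under its middle. Leave alone.
- spoon: Spoon 150 mm long lying near the front left of the bench, loose. Origin under its middle. Leave alone.
Things that resemble listed ones, but are neither listed nor needed, are in the scene too. Several things have the shape of the dish; the one meant has the colours described above.

How it is judged:
By the outcome, as a careful person would: the job done as asked, in the order asked, and still so for the second after the job is handed in, with the robot touching nothing.
It also fails if it takes over 72 s, if anything falls off the work surface, if the arm or the gripper's body presses on something with over 40 N, if the wrist force passes 120 N, or if a joint passes its speed limit or range.

## Robot

A 7-joint arm with a two-finger parallel gripper is mounted at the origin on the work surface. World frame = base frame: x ahead of the robot, y to its left, z up, the work surface at z = 0. Lengths are in mm, angles in rad, forces in N, time in s.
With the tool pointing down it reaches from about 400 to 875 mm from the base axis. Payload 19.3 kg.
Tool frame: the origin (TCP) lies at the very end of the fingers, on their centre line; the grasp point (between the pads) lies 19 mm behind it (grip_point_offset is the z of the grasp point in the tool frame, in mm); z points along the fingers, y is the line along which they close (so a half turn about z gives the same grasp; the last joint's range is limited). The gripper opens to 85 mm and grips with 20 to 120 N. Pads are 22 mm wide; open, the fingers measure 114 mm over their backs; the gripper's body (76 mm by 85 mm) begins 54 mm behind the grasp point. The pads swing forward as they close: fully open they stand 13 mm farther back than shut.
Start: joints at [1.209, 0.521, -0.036, 1.599, 0.021, 1.021, -0.113], TCP at [179.77, -598.58, 231.291] pointing down, gripper open.
Joint ranges: [-2.91, 2.91], [-0.3, 2.13], [-1.5, 1.42], [0.17, 2.43], [-1.26, 4.41], [0.16, 1.93], [-2.52, 2.52]. Speed limits (rad/s): [1.89, 1.89, 2.39, 2.39, 3.01, 3.01, 3.01].

## Interface

Orientations are given as a 3x3 rotation matrix whose columns are the frame's x, y, z axes.
In Python, from workcell import movep, movel, goto_joints, open_gripper, clamp, wait, inverse_kinematics, read_state, camera, PlanningError, finish_job, grip_point_offset gives the robot as it stands. Calls block until the motion is done:
- movep(position, orientation): joint-space move of the TCP to a pose.
- movel(position, frame=None, max_speed=150, guard=None): straight line of the TCP; frame=None keeps the orientation; max_speed is the mean speed in mm/s. With guard (N) it stops when the force on the tool has changed by that much, and returns True; else False.
- goto_joints(angles): joint-space move.
- open_gripper() and clamp(): open the fingers fully, or close them until they stop; the grip force is fixed at half the most.
- wait(seconds).
- inverse_kinematics(position, orientation): joint angles nearest the present ones, or None.
- read_state(): the state.
- camera(name): name is "scene" or "top" or "wrist"; returns a dict with "image" (420x560x3 uint8, blue, green, red), "range_z" (420x560 float32, mm along the optical axis (not along the pixel's ray), 0 where there is no reading), "fx", "fy", "cx", "cy" (pixels), "cam_to_world" (4x4, takes a point from camera to world coordinates). Camera axes: x right, y up, looking along -z (the intrinsics and any distortion apply to the point x, -y, -z); pixel columns grow to the right and rows downward; lengths in mm; the calibration is good to about 2 mm. A picture is of the moment at which its call begins.
A pose or a line that the arm cannot do raises PlanningError and nothing moves.
- finish_job(): hands the job in; it is judged then, once.
The state is a dict: "time": time; "qpos": joint angles; "qvel": joint speeds; "joint_efforts": joint torques, N m; "eef_pos": TCP position; "tool_rot": TCP orientation; "ft_force": force on the tool from outside, world axes, zero at the start; "torque": the same for the moment, N m; "finger_gap": finger opening in mm; "gripper_force": force on a finger pad.
Only numpy, scipy, OpenCV 4.12 (cv2) and the standard library are available. Lean on these libraries where they do the work, as an engineer would, in place of code of your own. Each camera call takes 0.05 s, during which the arm holds its last target. There are 200 camera calls.

## Working session

There is one attempt and no reset: what is moved stays moved. The work goes in short steps, each a Python script; the robot and the scene stay as the last script left them, time stands still between calls to the robot, and variables do not carry over. Pictures are saved under pics/ and viewed, at most 10 in all, crops included, and the job is handed in when it is done.

```bash
mkdir -p pics; ls; python3 - <<'E'
from workcell import *
import cv2,numpy as np
for n in ("scene","top"):
    c=camera(n); cv2.imwrite(f"pics/{n}0.png",c["image"]); np.savez(f"{n}0.npz",**c)
    print(n,c["fx"],c["fy"],c["cx"],c["cy"],c["cam_to_world"].round(3).tolist(),[k for k in c])
s=read_state();print(s["time"],s["eef_pos"],s["tool_rot"],s["ft_force"],grip_point_offset)
E
```

```text
pics
scene 407.7888979426656 407.7888979426656 284.87757017530595 213.72362854825244 [[0.685, -0.608, 0.4, 994.333], [0.728, 0.58, -0.365, -447.356], [-0.01, 0.542, 0.841, 1145.268], [0.0, 0.0, 0.0, 1.0]] ['image', 'range_z', 'fx', 'fy', 'cx', 'cy', 'cam_to_world']
top 450.1120761877957 450.1120761877957 287.27861671249684 210.399553890413 [[0.019, 0.992, -0.128, 304.499], [-1.0, 0.02, 0.009, -0.956], [0.012, 0.128, 0.992, 1600.723], [0.0, 0.0, 0.0, 1.0]] ['image', 'range_z', 'fx', 'fy', 'cx', 'cy', 'cam_to_world']
0.1 [ 179.69494165 -598.30267881  230.78979199] [[ 9.57738470e-01  2.87640242e-01 -3.38506866e-04]
 [ 2.87640437e-01 -9.57737993e-01  9.56940257e-04]
 [-4.89463586e-05 -1.01386676e-03 -9.99999485e-01]] [ 0.90475907  0.84738185 -0.79030727] -18.700000000000003
```

View pics/scene0.png

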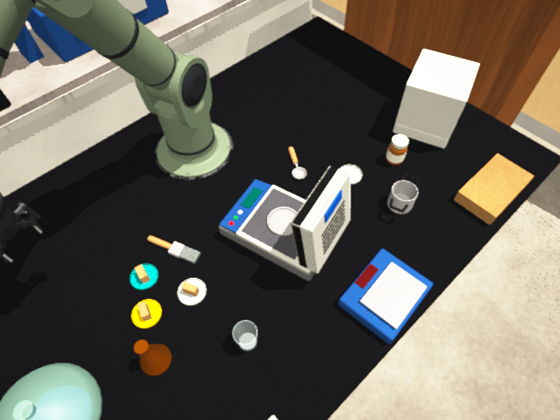

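View pics/top0.png

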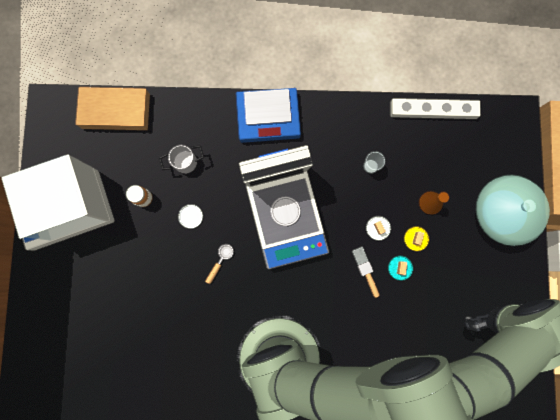

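The top view shows three dishes with samples, on the right: silver at (378,228), yellow at (417,239) and teal at (401,268). The silver one matches "aluminium", and I'll confirm it with a crop. The empty silver dish at (190,216) is the spare. The analyser pan is at (285,211), and the hood is open behind it.

```bash
cat > h.py <<'E'
import numpy as np,cv2
def load(n): return dict(np.load(n))
def pts(c):
    v,u=np.mgrid[0:420,0:560]; z=c["range_z"]
    p=np.stack([(u-c["cx"])/c["fx"]*z,-(v-c["cy"])/c["fy"]*z,-z],-1)
    T=c["cam_to_world"]; return p@T[:3,:3].T+T[:3,3]
def ray(c,u,v,h):
    T=c["cam_to_world"]; d=T[:3,:3]@np.array([(u-c["cx"])/c["fx"],-(v-c["cy"])/c["fy"],-1]); o=T[:3,3]
    return o+d*(h-o[2])/d[2]
def box(m,a): # restrict mask to u0,v0,u1,v1
    r=np.zeros_like(m); u0,v0,u1,v1=a; r[v0:v1,u0:u1]=m[v0:v1,u0:u1]; return r
E
python3 - <<'E'
from h import *
out=[]
for n,bd,bp,ba in (("top",(360,212,394,244),(265,193,308,230),(235,140,340,275)),("scene",(172,274,212,308),(255,198,300,240),(215,160,360,285))):
    c=load(n+"0.npz"); P=pts(c); im=c["image"]; hsv=cv2.cvtColor(im,cv2.COLOR_BGR2HSV); H,S,V=cv2.split(hsv)
    ok=c["range_z"]>0
    print(n,"table z",np.median(P[...,2][(V<30)&ok]).round(1))
    # dish: all non-dark pixels
    wood=box((S>60)&(V>100)&(H>8)&(H<30),bd); q=P[wood&ok]; 
    top=q[q[:,2]>36]; print(" wood",wood.sum(),"z",np.percentile(q[:,2],[5,50,95]).round(1),"top",len(top),cv2.minAreaRect(top[:,:2].astype(np.float32)) if len(top)>3 else None)
    dm=box((V>110),bd); cnt=max(cv2.findContours(dm.astype(np.uint8),0,1)[0],key=cv2.contourArea)
    rim=np.array([ray(c,*p[0],8)[:2] for p in cnt],np.float32); print(" dish circ",cv2.minEnclosingCircle(rim),cv2.fitEllipse(rim))
    # pads of machine: blue
    blue=box((H>100)&(H<125)&(S>130)&(V>60),ba)
    k,l,st,ce=cv2.connectedComponentsWithStats(blue.astype(np.uint8))
    for i in range(1,k):
        if st[i,4]>30:
            q=P[(l==i)&ok]; print(" blue",st[i],q.mean(0).round(1) if len(q) else None,q.min(0).round(),q.max(0).round())
    # pan
    print(" pan heights",np.median(P[bp[1]+10:bp[3]-10,bp[0]+10:bp[2]-10,2]).round(1))
    u0,v0,u1,v1=(355,205,435,290) if n=="top" else (120,250,220,335)
    out.append(cv2.resize(im[v0:v1,u0:u1],(400,400),interpolation=cv2.INTER_CUBIC))
    u0,v0,u1,v1=(235,140,340,275) if n=="top" else (215,150,360,285)
    cv2.imwrite(f"pics/an_{n}.png",cv2.resize(im[v0:v1,u0:u1],None,fx=4,fy=4,interpolation=cv2.INTER_CUBIC))
a=cv2.imread("pics/an_top.png");b=cv2.imread("pics/an_scene.png")
f=lambda x:cv2.resize(x,(400,400*x.shape[0]//x.shape[1]))[:300] if 0 else cv2.resize(x,(400,300))
cv2.imwrite("pics/crop1.png",np.vstack([np.hstack([cv2.resize(o,(400,300)) for o in out]),np.hstack([f(a),f(b)])]))
E
```

```text
top table z 0.9
 wood 92 z [17.4 40.3 46.5] top 67 ((454.1785888671875, -339.7640686035156), (41.93528747558594, 20.833621978759766), 26.60234260559082)
 dish circ ((455.3961486816406, -339.1783752441406), 43.75611877441406) ((455.3045349121094, -339.4732666015625), (82.52234649658203, 85.30217742919922), 14.999910354614258)
 blue [240 140  29   3  45] [761.6 117.9  19.8] [757.  59.   4.] [767. 159.  38.]
 blue [258 148  30   9  49] [689.3  39.5 133.5] [634. -10.  -4.] [742.  95. 301.]
 blue [265 234  62  34 830] [366.5 -49.5  70.3] [ 309. -149.   57.] [424.  58.  84.]
 pan heights 83.5
scene table z 0.2
 wood 166 z [ 8.6 38.6 44.1] top 99 ((458.99310302734375, -342.449951171875), (43.68104553222656, 20.861223220825195), 23.01015853881836)
 dish circ ((459.0538024902344, -340.6035461425781), 44.391624450683594) ((459.68402099609375, -340.8603515625), (84.22079467773438, 85.96241760253906), 100.58594512939453)
 blue [219 179  52  54 785] [366.5 -52.8  67. ] [ 265. -153.   -5.] [425.  96.  78.]
 blue [325 190  17  32 157] [650.6  30.8 284.4] [635. -10. 263.] [664.  75. 300.]
 pan heights 83.3
```

View pics/crop1.png

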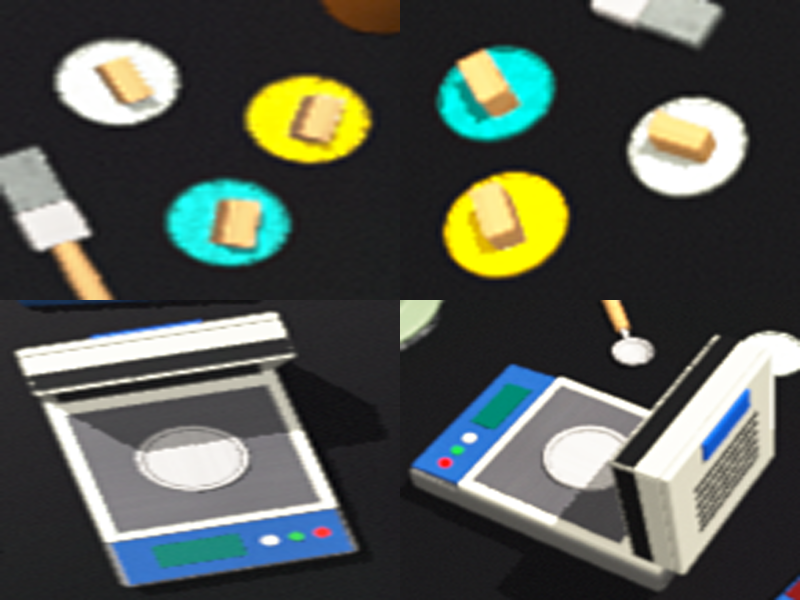

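The crop confirms it: the silver dish (top 378,228; scene 192,291) is the only aluminium one. The other two are yellow and teal. The analyser's front faces the robot and it has a slight yaw. Next I'll measure the analyser and hood.

```bash
python3 - <<'E'
from h import *
for n,bp,ba,bh in (("top",(265,193,308,230),(235,140,340,275),None),("scene",(255,198,305,242),(215,160,360,285),(300,165,356,272))):
    c=load(n+"0.npz"); P=pts(c); im=c["image"]; H,S,V=cv2.split(cv2.cvtColor(im,cv2.COLOR_BGR2HSV)); ok=c["range_z"]>0
    Z=P[...,2]
    d=box(ok&(abs(Z-79)<4)&(P[...,0]<640),ba); q=P[d][:,:2].astype(np.float32)
    k,l,st,_=cv2.connectedComponentsWithStats(d.astype(np.uint8)); i=1+np.argmax(st[1:,4]); q=P[l==i][:,:2].astype(np.float32)
    print(n,"deck",len(q),cv2.minAreaRect(q))
    # pan: height above 81
    pm=box(ok&(Z>80.5)&(Z<95),bp); q=P[pm][:,:2].astype(np.float32); print(" pan pts",len(q),cv2.minEnclosingCircle(q),np.median(q,0))
    g=cv2.GaussianBlur(im,(0,0),.7); w=box((V>150)&(S<40),bp)
    k,l,st,ce=cv2.connectedComponentsWithStats(w.astype(np.uint8)); i=1+np.argmax(st[1:,4]); 
    cnt=max(cv2.findContours((l==i).astype(np.uint8),0,1)[0],key=cv2.contourArea)
    r=np.array([ray(c,*p[0],87)[:2] for p in cnt],np.float32); print(" white",st[i],cv2.minEnclosingCircle(r))
    if bh:
        hm=box(ok&(Z>110)&(V>120)&(S<60),bh); q=P[hm]
        best=None; rng=np.random.default_rng(0)
        for _ in range(500):
            a=q[rng.choice(len(q),3,False)]; nn=np.cross(a[1]-a[0],a[2]-a[0]); L=np.linalg.norm(nn)
            if L<2000: continue
            nn/=L; m=abs((q-a[0])@nn)<3
            if best is None or m.sum()>best.sum(): best=m
        q=q[best]; m=q.mean(0); nn=np.linalg.svd(q-m)[2][2]; nn*=np.sign(nn[0]); print(" hood plane",len(q),best.size,m.round(1),nn.round(3),"yaw",np.arctan2(nn[1],nn[0]),"angle",np.pi/2-np.arcsin(nn[2]), "off", nn@m)
        bl=box((H>100)&(H<125)&(S>130)&(V>60)&(Z>200),bh); b=P[bl&ok]; print(" pad", len(b), b.mean(0), cv2.minAreaRect(b[:,1:].astype(np.float32)), "above plane",np.median((b-m)@nn))
E
```

```text
top deck 2889 ((492.1065673828125, -10.12786865234375), (259.4478454589844, 213.45370483398438), 15.917841911315918)
 pan pts 877 ((500.607666015625, -9.996818542480469), 91.00017547607422) [500.63843  -10.198593]
 white [270 199  31  27 615] ((500.26605224609375, -6.6566338539123535), 51.2392463684082)
scene deck 2180 ((498.7008056640625, -9.8216552734375), (231.98841857910156, 215.59559631347656), 16.165287017822266)
 pan pts 834 ((495.16192626953125, -6.3454060554504395), 100.28215789794922) [491.10675 -17.46521]
 white [267 198  38  44 806] ((522.403564453125, 17.912399291992188), 82.83686828613281)
 hood plane 1454 2661 [657.4  23.8 214.3] [0.953 0.268 0.14 ] yaw 0.27419965650819456 angle 1.4302098165334773 off 663.0519548932939
 pad 157 [650.57698592  30.75325701 284.40133842] ((32.48371124267578, 280.9555358886719), (35.83725357055664, 85.4073257446289), 88.8331527709961) above plane 5.279515978048642
```

```bash
cat >> h.py <<'E'
def down(a): return np.array([[np.cos(a),np.sin(a),0],[np.sin(a),-np.cos(a),0],[0,0,-1.]])
def shot(n):
    from workcell import camera
    c=camera("wrist"); cv2.imwrite(f"pics/{n}.png",c["image"]); np.savez(n+".npz",**c); return c
E
python3 - <<'E'
from h import *; from workcell import *
R=down(np.deg2rad(24))
movep([400,-40,330],down(np.deg2rad(16))); s=read_state(); print(s["time"]); c=shot("w_pan"); print(c["cam_to_world"].round(2).tolist(),c["fx"],c["cx"],c["cy"])
movep([440,-346,220],R); s=read_state(); print(s["time"],s["eef_pos"]); c=shot("w_dish"); print(c["cam_to_world"].round(2).tolist())
cv2.imwrite("pics/w12.png",np.hstack([cv2.resize(cv2.imread(f"pics/{k}.png"),(400,300)) for k in("w_pan","w_dish")]))
E
```

```text
2.275
[[0.28, 0.91, 0.3, 478.6], [-0.96, 0.26, 0.09, -19.6], [-0.0, -0.32, 0.95, 471.35], [0.0, 0.0, 0.0, 1.0]] 364.5787932917284 271.66527562453035 210.63760052635112
3.5667 [ 440.69585798 -344.91125906  220.53911706]
[[0.41, 0.87, 0.29, 515.09], [-0.91, 0.39, 0.13, -313.11], [-0.0, -0.31, 0.95, 362.09], [0.0, 0.0, 0.0, 1.0]]
```

View pics/w12.png

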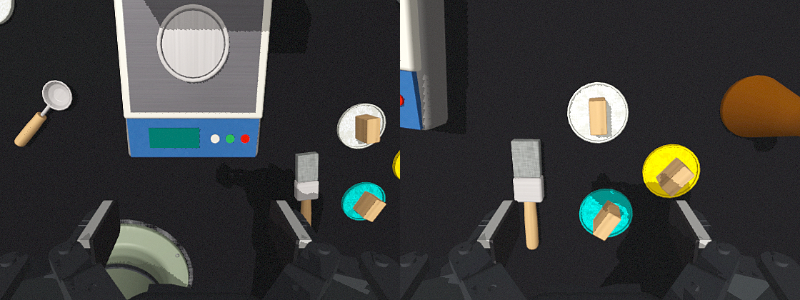

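The left view shows the pan and ring at about (270,60) full-res and the deck edges. The right view shows the silver dish at about (277,157), with its block nearly aligned with the tool.

```bash
python3 - <<'E'
from h import *
from scipy.optimize import least_squares
def circ(q,c0,rs):
    f=lambda p:np.hypot(*(q-p[:2]).T)-p[2]
    return least_squares(f,[*c0,rs],loss="soft_l1",f_scale=1)
c=load("w_dish.npz"); P=pts(c); H,S,V=cv2.split(cv2.cvtColor(c["image"],cv2.COLOR_BGR2HSV)); Z=P[...,2]; ok=c["range_z"]>0
b=(225,105,330,210)
m=box((V>90),b).astype(np.uint8); cnt=max(cv2.findContours(m,0,1)[0],key=cv2.contourArea)[:,0]
q=np.array([ray(c,*p,8)[:2] for p in cnt]); r=circ(q,q.mean(0),42); print("dish",r.x.round(2),np.abs(r.fun).mean().round(2),len(q))
w=box(ok&(Z>35)&(Z<50)&(S>50),b); print("wood top z",np.median(Z[w]),w.sum(), "bench z",np.median(Z[(V<40)&ok]))
wc=max(cv2.findContours(w.astype(np.uint8),0,1)[0],key=cv2.contourArea)[:,0]
print(cv2.minAreaRect(np.array([ray(c,*p,41)[:2] for p in wc],np.float32)),"depth:",cv2.minAreaRect(P[w][:,:2].astype(np.float32)))
c=load("w_pan.npz"); P=pts(c); Z=P[...,2]; g=cv2.cvtColor(c["image"],cv2.COLOR_BGR2GRAY)
e=box(cv2.Canny(cv2.GaussianBlur(g,(0,0),1),25,70)>0,(205,0,335,125)); vu=np.argwhere(e)
q=np.array([ray(c,u,v,88)[:2] for v,u in vu])
for r0 in (44.5,50):
    x=np.array([499,-8.])
    for _ in range(8):
        d=np.hypot(*(q-x).T); k=abs(d-r0)<(4 if _<3 else 2); r=circ(q[k],x,r0); x=r.x[:2]
    print("ring",r.x.round(2),k.sum(),np.abs(r.fun).mean().round(2))
# deck edges
ok=c["range_z"]>0
d=ok&(abs(Z-78)<5)&(P[...,0]<600)&(P[...,0]>350)&(abs(P[...,1])<150)
k,l,st,_=cv2.connectedComponentsWithStats(d.astype(np.uint8)); i=1+np.argmax(st[1:,4]);R=cv2.minAreaRect(P[l==i][:,:2].astype(np.float32)); print("deck",R,"z",np.median(Z[l==i]))
# side edges in the frame: y extents along x
for a in (np.deg2rad(15),np.deg2rad(16),np.deg2rad(17)):
    A=np.array([[np.cos(a),np.sin(a)],[-np.sin(a),np.cos(a)]]); Q=P[l==i][:,:2]@A.T
    o=[]
    for lo in range(400,560,20):
        s=Q[(Q[:,0]>lo)&(Q[:,0]<lo+20)]
        if len(s)>50:o.append((lo,*np.percentile(s[:,1],[.5,99.5]).round(1)))
    print(a,o)
E
```

```text
dish [ 458.49 -343.57   41.58] 0.23 241
wood top z 39.75881950710186 1167 bench z -1.1034298547993728
((459.1245422363281, -343.16680908203125), (43.80897903442383, 21.423097610473633), 27.094738006591797) depth: ((458.45233154296875, -343.5138244628906), (44.003475189208984, 21.602529525756836), 27.050312042236328)
ring [502.06 -10.51  44.63] 352 0.34
ring [502.19 -10.55  49.15] 392 0.38
deck ((475.7906188964844, -17.906578063964844), (167.70306396484375, 214.082763671875), 16.064041137695312) z 77.46907777643005
0.2617993877991494 [(400, np.float64(-246.1), np.float64(-36.2)), (420, np.float64(-245.9), np.float64(-35.7)), (440, np.float64(-246.1), np.float64(-35.0)), (460, np.float64(-245.9), np.float64(-34.4)), (480, np.float64(-245.6), np.float64(-34.3)), (500, np.float64(-245.2), np.float64(-34.2)), (520, np.float64(-244.4), np.float64(-34.2))]
0.2792526803190927 [(400, np.float64(-253.2), np.float64(-43.4)), (420, np.float64(-253.3), np.float64(-43.2)), (440, np.float64(-253.9), np.float64(-42.7)), (460, np.float64(-254.0), np.float64(-42.6)), (480, np.float64(-254.1), np.float64(-42.9)), (500, np.float64(-254.1), np.float64(-43.1)), (520, np.float64(-253.6), np.float64(-43.4))]
0.29670597283903605 [(400, np.float64(-260.3), np.float64(-50.4)), (420, np.float64(-261.1), np.float64(-50.7)), (440, np.float64(-261.8), np.float64(-50.7)), (460, np.float64(-262.3), np.float64(-50.8)), (480, np.float64(-262.6), np.float64(-51.5)), (500, np.float64(-262.8), np.float64(-51.9)), (520, np.float64(-262.7), np.float64(-52.5))]
```

Pan centre is (502.1, −10.5) and yaw is 16.0°. The deck mid-line and the hood plane agree with both. The dish is at (458.6, −343.4) with the block at 27°, and its sizes match. Now grasping.

```bash
python3 - <<'E'
from h import *; from workcell import *
R=down(np.deg2rad(27)); x,y=458.6,-343.4
open_gripper(); movep([x,y,75],R); print(read_state()["eef_pos"])
movel([x,y,11],max_speed=60,guard=15); s=read_state(); print(s["time"],s["eef_pos"],s["ft_force"],s["finger_gap"])
clamp(); s=read_state(); print(s["time"],s["eef_pos"],s["ft_force"],s["finger_gap"],s["gripper_force"])
movel([x,y,60],max_speed=80); movel([x,y,180],max_speed=150);s=read_state(); print(s["time"],s["eef_pos"],s["ft_force"],s["finger_gap"],s["gripper_force"])
shot("w_held")
E
```

```text
[ 459.031172   -343.71468561   76.02859875]
5.6833 [ 458.76718784 -343.56379683   11.34763989] [-0.56605338  1.04973074  0.33074378] 85.48725018498804
6.2917 [ 458.71829977 -343.5095733    11.20257798] [-0.61598627 -0.04629749  5.1783029 ] 21.25196059706846 59.28322613239288
8.0 [ 458.20195412 -343.1228314   179.09569786] [-0.22764498 -0.15785344 -1.16942421] 21.517918500598196 58.63669037818909
```

View pics/w_held.png

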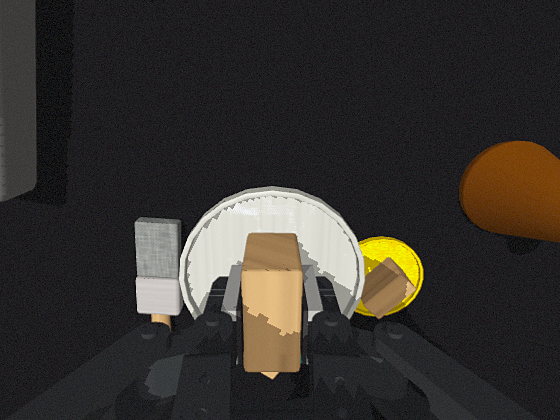

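The dish is held flat by the block (about 272,300). Next I'll measure its centre in the tool frame, and check which tool turns keep the wrist camera away from the hood.

```bash
python3 - <<'E'
from h import *; from workcell import *
from scipy.optimize import least_squares
s=read_state(); p=s["eef_pos"]; R=s["tool_rot"]
c=load("w_held.npz"); P=pts(c); H,S,V=cv2.split(cv2.cvtColor(c["image"],cv2.COLOR_BGR2HSV)); ok=c["range_z"]>0
m=box((V>120)&(S<50),(170,180,372,300)).astype(np.uint8); k,l,st,_=cv2.connectedComponentsWithStats(m); i=1+np.argmax(st[1:,4])
cnt=max(cv2.findContours((l==i).astype(np.uint8),0,1)[0],key=cv2.contourArea)[:,0]
cnt=cnt[cnt[:,1]<290]; h=p[2]-11.2+8
q=np.array([ray(c,*a,h)[:2] for a in cnt]); x=p[:2]
for _ in range(6):
    d=np.hypot(*(q-x).T); kk=abs(d-42)<(8 if _<3 else 2); r=least_squares(lambda t:np.hypot(*(q[kk]-t[:2]).T)-41.9,x); x=r.x
print("dish centre",x,"tool frame",R[:2,:2].T@(x-p[:2]),kk.sum(),abs(r.fun).mean())
f=P[(l==i)&ok]; Q=(f-p)@R; A=np.c_[Q[:,:2],np.ones(len(Q))]; print("floor plane tool z:",np.linalg.lstsq(A,Q[:,2],rcond=None)[0].round(3))
print("q",s["qpos"].round(2))
for a in (16,106,-74,196,60,-30):
    for z in (154,94): print(a,z,None if (j:=inverse_kinematics([502,-10.5,z],down(np.deg2rad(a)))) is None else np.round(j,2))
E
```

```text
dish centre [ 459.30600687 -343.72238331] tool frame [0.75449303 1.0811382 ] 321 0.615837915436242
floor plane tool z: [-0.92  -0.317 24.877]
q [ 0.74  0.51 -0.27  1.78  0.17  0.87 -0.71]
16 154 [ 0.13  0.45 -0.29  1.98  0.19  0.74 -1.57]
16 94 [ 0.09  0.54 -0.25  2.02  0.23  0.6  -1.6 ]
106 154 [ 0.4   0.5  -0.65  1.97  0.42  0.81 -0.21]
106 94 [ 0.33  0.59 -0.57  2.01  0.5   0.68 -0.28]
-74 154 [-0.79  0.68  1.01  2.03 -0.77  0.88 -2.19]
-74 94 [-0.65  0.71  0.8   2.06 -0.79  0.71 -2.2 ]
196 154 [ 0.63  0.62 -1.01  1.96  0.66  0.93  1.14]
196 94 [ 0.57  0.71 -0.93  2.    0.78  0.84  1.04]
60 154 [ 0.26  0.47 -0.47  1.98  0.3   0.77 -0.91]
60 94 [ 0.21  0.56 -0.41  2.02  0.36  0.63 -0.96]
-30 154 [-0.02  0.44 -0.1   1.99  0.06  0.72 -2.25]
-30 94 [-0.05  0.54 -0.07  2.03  0.06  0.58 -2.25]
```

```bash
python3 - <<'E'
from h import *; from workcell import *
R=down(np.deg2rad(60)); t=np.array([501.8,-9.5])
movep([t[0],t[1],150],R); wait(.2); s=read_state(); e=t-s["eef_pos"][:2]; print(s["time"],s["eef_pos"],s["ft_force"],s["finger_gap"])
movel([t[0],t[1],104],max_speed=60); wait(.3); s=read_state(); e=t-s["eef_pos"][:2]; print(s["eef_pos"],s["ft_force"],e)
hit=movel([t[0]+e[0],t[1]+e[1],93.6],max_speed=10,guard=3); s=read_state(); print(hit,s["time"],s["eef_pos"],s["ft_force"],s["torque"])
shot("w_place")
E
```

```text
9.525 [501.92129344 -10.54876452 150.00286652] [-0.51267212  0.79303059 -1.31483516] 21.119440333455298
[501.9441966   -9.5356937  104.21669539] [ 1.02580057  0.29733437 -0.40719357] [-0.1441966  0.0356937]
False 11.9333 [501.62570833  -9.45679822  93.64745832] [-0.25539395  0.11682647  0.02212278] [0.05538949 0.15314192 0.04857674]
```

View pics/w_place.png

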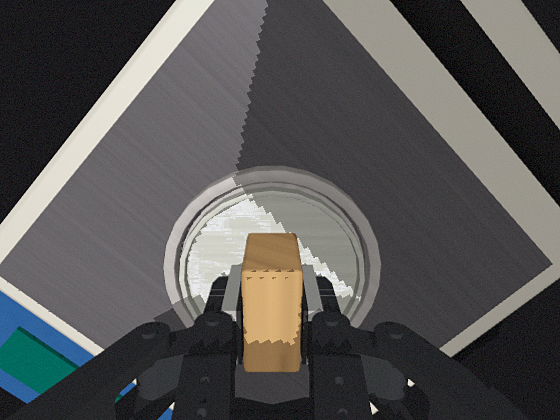

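The dish sits inside the ring: its rim shows concentrically within the ring, centred at about (272,265). There is no jamming force. Releasing.

```bash
python3 - <<'E'
from h import *; from workcell import *
open_gripper(); s=read_state(); print(s["time"],s["eef_pos"],s["ft_force"],s["finger_gap"]); x,y,_=s["eef_pos"]
movel([x,y,180],max_speed=100); movel([x-60,y-20,260],max_speed=200); c=shot("w_seat"); print(read_state()["time"])
P=pts(c);Z=P[...,2];ok=c["range_z"]>0
d=np.hypot(P[...,0]-501.8,P[...,1]+9.5)
m=ok&(d<38)&(Z<95)&(Z>70)
q=P[m]; A=np.c_[q[:,:2]-[501.8,-9.5],np.ones(len(q))]; print("floor",m.sum(),np.median(q[:,2]),np.linalg.lstsq(A,q[:,2],rcond=None)[0])
m=ok&(Z>115)&(Z<135)&(d<45); print("block top",m.sum(),np.median(Z[m]),cv2.minAreaRect(P[m][:,:2].astype(np.float32)))
m=ok&(d>65)&(d<85)&(abs(Z-78)<6); print("deck",np.median(Z[m]))
cv2.imwrite("pics/w_seat.png",c["image"])
# candidate push poses
yaw=np.deg2rad(16); ex=np.array([np.cos(yaw),np.sin(yaw),0]); ey=np.array([-np.sin(yaw),np.cos(yaw),0]); ez=np.array([0,0,1.])
H=np.array([501.8,-9.5,80])+115*ex
for th in (1.45,1.2,1.0,.8,.6,.4,.2,0):
    hx=ex*np.cos(th)+ez*np.sin(th)*-1; hz=ez*np.cos(th)+ex*np.sin(th); pad=H-193*hx+72*hz
    o=[]
    for tilt in (0,20,40,60,80):
        # tool z = down tilted toward the robot by tilt; closing axis along hinge or across
        a=np.deg2rad(tilt); tz=-ez*np.cos(a)-ex*np.sin(a)
        for nm,ty in (("h",ey),("-h",-ey)):
            j=inverse_kinematics(pad,np.c_[np.cross(ty,tz),ty,tz]); 
            if j is not None:o.append(f"{tilt}{nm}")
        tx=ey; 
        for nm,tx in (("c",ey),("-c",-ey)):
            j=inverse_kinematics(pad,np.c_[tx,np.cross(tz,tx),tz])
            if j is not None:o.append(f"{tilt}{nm}")
    print(th,pad.round(0),o)
E
```

```text
12.625 [501.6612574   -9.45384266  93.59422756] [0.25441489 0.32941518 0.44882203] 85.23100234830325
14.35
floor 4434 84.4646398001207 [-1.66304514e-03  1.13510745e-03  8.45358325e+01]
block top 1740 122.29205178670247 ((501.9237060546875, -10.583507537841797), (43.493370056152344, 22.298669815063477), 59.996891021728516)
deck 77.63809503646274
1.45 [659.  35. 280.] ['0h', '0-h', '0c', '0-c', '20h', '20-h', '20c', '20-c']
1.2 [610.  21. 286.] ['0h', '0-h', '0c', '0-c', '20h', '20-h', '20c', '20-c']
1.0 [570.  10. 281.] ['0h', '0-h', '0c', '0-c', '20h', '20-h', '20c', '20-c', '40h', '40-h', '40c']
0.8 [533.  -1. 269.] ['0h', '0-h', '0c', '0-c', '20h', '20-h', '20c', '20-c', '40h', '40-h', '40c', '40-c']
0.6 [498. -11. 248.] ['0h', '0-h', '0c', '0-c', '20h', '20-h', '20c', '20-c', '40h', '40-h', '40c', '40-c']
0.4 [468. -19. 221.] ['0h', '0-h', '0c', '0-c', '20h', '20-h', '20c', '20-c', '40h', '40-h', '40c', '40-c', '60h', '60-h', '60c', '60-c']
0.2 [444. -26. 189.] ['0h', '0-h', '0c', '0-c', '20h', '20-h', '20c', '20-c', '40h', '40-h', '40c', '40-c', '60h', '60-h', '60c', '60-c']
0 [427. -31. 152.] ['0h', '0-h', '0c', '0-c', '20h', '20-h', '20c', '20-c', '40h', '40-h', '40c', '40-c', '60h', '60-h', '60c', '60-c']
```

The dish is seated. The floor and block top are at the expected heights, within about 1 mm after the deck offset, and it is flat (slope under 0.2%) and centred. Next I close the gripper, cross over the hood and feel for the pad from behind.

```bash
cat >> h.py <<'E'
yaw=np.deg2rad(16); ex=np.array([np.cos(yaw),np.sin(yaw),0]); ey=np.array([-np.sin(yaw),np.cos(yaw),0]); ez=np.array([0,0,1.])
HG=np.array([501.8,-9.7,80])+115*ex; RD=down(yaw)
def tcp(th,h,s=-195,w=11):
    hx=ex*np.cos(th)-ez*np.sin(th); hz=ez*np.cos(th)+ex*np.sin(th)
    return HG+s*hx+(62+h)*hz+w*ex
def ft(n=8):
    from workcell import read_state,wait
    o=[]
    for _ in range(n): o.append(read_state()["ft_force"]); wait(.02)
    return np.mean(o,0)
E
python3 - <<'E'
from h import *; from workcell import *
clamp()
p0=tcp(1.43,14)+ex*35; print(p0)
p=read_state()["eef_pos"]; movel([p[0],p[1],350],max_speed=200)
movep([p0[0],p0[1],350],RD); movel(p0,max_speed=150); wait(.2); f0=ft(); s=read_state(); print(s["time"],s["eef_pos"],f0,s["qpos"].round(2))
np.save("f0.npy",f0)
hit=movel(p0-ex*50,max_speed=20,guard=3); f=ft(); s=read_state(); q=s["eef_pos"]; 
print(hit,s["time"],q,f-f0,"face ht", [round(float((q-tcp(t,0))@ex/np.sin(t)),1) for t in (1.38,1.43,1.48)])
shot("w_push"); c=camera("scene"); cv2.imwrite("pics/push.png",np.hstack([cv2.resize(c["image"][120:330,180:460],(400,300)),cv2.resize(cv2.imread("pics/w_push.png"),(400,300))]))
E
```

```text
[702.5914993   47.87603592 283.73559131]
17.7 [702.72920558  47.92867991 284.27367133] [ 0.2541705  -0.06383595 -0.12983158] [ 0.11  0.65 -0.46  1.28  0.28  1.28 -1.64]
True 19.7667 [660.37979428  35.80019886 283.42467112] [2.22171358 0.99629499 2.61849912] face ht [15.4, 5.0, -5.1]
```

View pics/push.png

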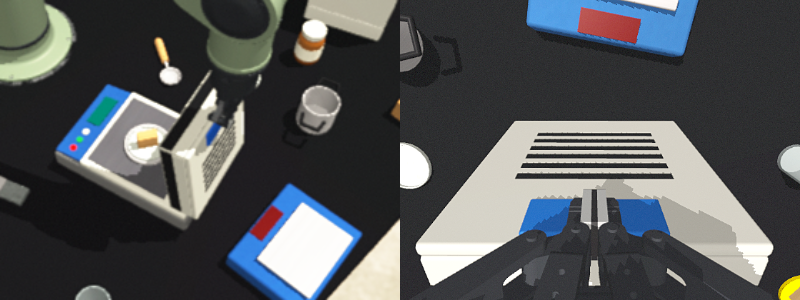

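The fingertips rest on the middle of the blue pad (about 595,212 in the wrist half). The face height of about 5 mm agrees with the depth estimate. Now easing the hood down along its arc.

```bash
python3 - <<'E'
from h import *; from workcell import *
f0=np.load("f0.npy")
for th in np.arange(1.40,0.29,-0.08):
    hit=movel(tcp(th,5),max_speed=22,guard=15); f=ft(3)-f0; s=read_state(); n=ez*np.cos(th)+ex*np.sin(th)
    print(round(th,2),hit,round(s["time"],1),s["eef_pos"].round(1),f.round(1),"n",round(f@n,1),flush=True)
    if hit: break
c=camera("scene"); cv2.imwrite("pics/mid.png",c["image"]); np.savez("mid.npz",**c)
E
```

```text
1.4 False 20.3 [655.4  34.4 284.2] [6.6 1.5 5.8] n 7.7
1.32 False 21.3 [639.7  29.9 286.2] [6.9 1.7 6.9] n 8.6
1.24 False 22.2 [623.8  25.4 286.9] [6.3 2.1 7.3] n 8.7
1.16 False 23.2 [607.9  20.8 286.3] [5.8 1.1 9. ] n 9.0
1.08 False 24.1 [592.1  16.3 284.4] [5.1 1.4 9.5] n 9.1
1.0 False 25.1 [576.4  11.9 281. ] [3.5 1.3 8.2] n 7.6
0.92 False 26.0 [561.    7.4 276.3] [2.2 1.3 8.2] n 6.9
0.84 False 27.0 [546.    3.1 270.3] [1.2 0.8 8. ] n 6.4
0.76 False 27.9 [531.5  -1.  263.2] [0.9 1.4 6.3] n 5.4
0.68 False 28.9 [517.6  -5.1 254.8] [-0.5  1.4  6.4] n 4.9
0.6 False 29.8 [504.4  -8.8 245.4] [-0.4  0.5  5.1] n 4.1
0.52 False 30.8 [492.1 -12.4 235. ] [-0.3  1.   3.9] n 3.4
0.44 False 31.7 [480.7 -15.7 223.6] [-0.6  0.8  2. ] n 1.7
0.36 False 32.7 [470.2 -18.8 211.4] [-0.6  0.5  1.7] n 1.4
```

View pics/mid.png

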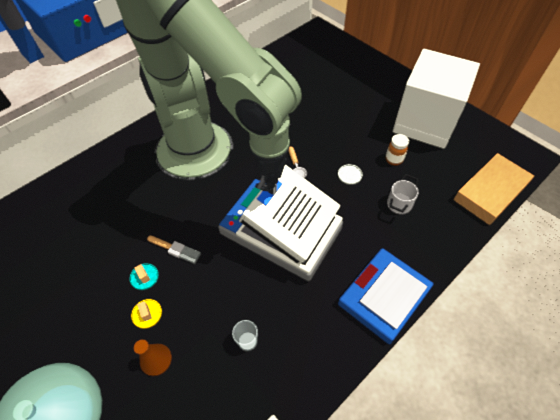

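Hood is about 0.35 rad open with the fingertips still on the pad (about 265,190), and the push force is falling smoothly. The rest I'll do slower, with a guard.

```bash
python3 - <<'E'
from h import *; from workcell import *
f0=np.load("f0.npy")
for th in (.30,.24,.18,.13,.09):
    hit=movel(tcp(th,5),max_speed=12,guard=5); f=ft(3)-f0; s=read_state()
    print(th,hit,round(s["time"],1),s["eef_pos"].round(1),f.round(1),flush=True)
    if hit: break
if not hit:
    for th in (.05,.02,-.01,-.04):
        hit=movel(tcp(th,5),max_speed=5,guard=4); f=ft(6)-f0; s=read_state()
        print(th,hit,round(s["time"],1),s["eef_pos"].round(2),f.round(1),flush=True)
        if hit: break
E
```

```text
0.3 False 34.0 [462.9 -20.9 201.6] [-1.   0.1  3.4]
0.24 False 35.2 [456.2 -22.7 191.4] [-0.7 -0.4  2. ]
0.18 False 36.4 [450.  -24.5 180.8] [-0.9 -0.2  2.2]
0.13 False 37.5 [445.5 -25.8 171.7] [0.1 0.1 0.5]
0.09 False 38.4 [441.9 -26.9 164.2] [-0.   0.   0.6]
0.05 False 40.3 [438.9  -27.74 156.66] [-1.9 -0.3  2.9]
0.02 False 41.8 [436.98 -28.26 150.91] [-0.4  0.2  1. ]
-0.01 True 42.7 [435.44 -28.72 146.52] [-0.4  0.1  4.6]
```

```bash
python3 - <<'E'
from h import *; from workcell import *
f0=np.load("f0.npy"); L=[]
for _ in range(8): L.append(read_state()["eef_pos"]); wait(.01)
b=np.mean(L,0); print(b,np.std(L,0)); z=b[2]; f=(ft(6)-f0)[2]
for i in range(30):
    z-=np.clip((15.8-f)*.03,.05,.25); hit=movel([b[0],b[1],z],max_speed=4,guard=6); wait(.05); f=(ft(5)-f0)[2]; t=read_state()["time"]
    print(round(t,2),round(z,2),hit,round(f,1),flush=True)
    if f>14.8 or t>55: break
if f>14:
    o=[]
    for _ in range(70): o.append(read_state()["ft_force"][2]-f0[2]); wait(.02)
    print("hold",np.mean(o),min(o),max(o),o[0],o[-1],read_state()["time"])
E
```

```text
[435.43487181 -28.72005563 146.52139986] [0.00921096 0.01161006 0.00704353]
43.28 146.27 False 7.4
43.67 146.02 False 10.7
44.05 145.87 False 12.5
44.43 145.77 False 14.1
44.82 145.72 False 14.3
45.2 145.67 False 15.8
hold 15.5223937980242 14.184533653563408 17.018178912940318 15.806007358523377 15.550064634419709 46.3667
```

Held for more than a second at 15.5 N. A little extra hold, then release and check.

```bash
python3 - <<'E'
from h import *; from workcell import *
wait(.4); p=read_state()["eef_pos"]
movel([p[0],p[1],p[2]+15],max_speed=20); movel([p[0],p[1],p[2]+130],max_speed=120); wait(.3)
s=read_state(); print(s["time"],s["eef_pos"],s["ft_force"]-np.load("f0.npy"))
c=shot("w_end"); P=pts(c); Z=P[...,2]; ok=c["range_z"]>0; Q=(P-HG)
X=Q@ex; Y=Q@ey; m=ok&(X>-210)&(X<-10)&(abs(Y)<95)&(Z>130)&(Z<200)&(cv2.cvtColor(c["image"],cv2.COLOR_BGR2HSV)[...,1]<60)
A=np.c_[X[m],Y[m],np.ones(m.sum())]; print("top face",m.sum(),np.median(Z[m]),np.linalg.lstsq(A,Z[m],rcond=None)[0].round(4))
c2=camera("scene"); cv2.imwrite("pics/end.png",np.hstack([cv2.resize(c2["image"],(400,300)),cv2.resize(c["image"],(400,300))]))
E
```

```text
49.0917 [435.21286385 -28.71286087 275.70364208] [ 0.47766258 -0.7404352  -0.70967709]
top face 53838 140.55624648014225 [5.800000e-03 4.000000e-04 1.412481e+02]
```

View pics/end.png

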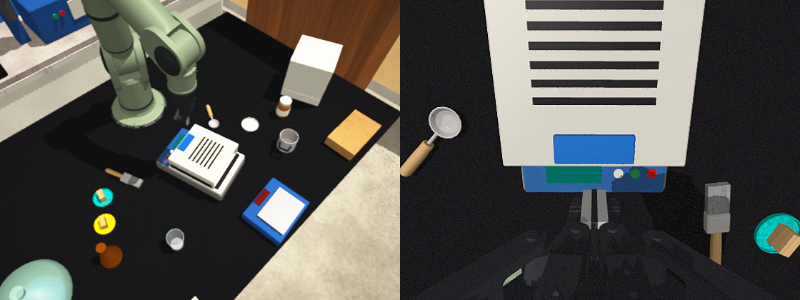

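The hood is shut: its top face is level at about 141 mm and its slope is within calibration error. The arm is clear and everything else is where it was. Handing in.

```bash
python3 -c "
from workcell import *
print(finish_job())"
```

```text
the job is handed in; nothing more can be done
None
```

The aluminium dish with the sample sits flat inside the weighing ring. I eased the hood shut, pressed it at about 15.5 N for over a second, and released it fully shut; the job was handed in just after 49 s on the robot's clock.

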